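Push a failed pack through the flap of the reject box

ROBOT

A 6-joint arm with a two-finger parallel gripper is mounted at the origin on the work surface. World frame = base frame: x ahead of the robot, y to its left, z up, the work surface at z = 0. Lengths are in mm, angles in degrees, forces in N, time in s.
With the tool pointing down it reaches from about 300 to 850 mm from the base axis. Payload 4.2 kg.
Tool frame: the origin (TCP) lies at the centre of the arm's flange, where the gripper is bolted on; the fingertips stand 191 mm ahead of it and the grasp point (between the pads) lies 172 mm ahead of it; z points along the fingers, x is the direction in which the jaws open and shut, and the axes are right-handed (so a half turn about z gives the same grasp; the last joint's range is limited). The gripper opens to 91 mm and grips with 3 to 60 N. Pads are 32 mm wide; open, the fingers measure 118 mm over their backs; the gripper's body (76 mm by 178 mm) begins 60 mm behind the grasp point.
Start: joints at [64.973, 18.312, 89.639, -0, 72.044, -1.146], TCP at [232.778, 525.773, 404.776] pointing down, gripper open.
Joint ranges: [-177.97, 177.97], [-48.28, 115.42], [12.27, 149.76], [-77.06, 257.06], [2.81, 150.46], [-146.56, 146.56]. Speed limits (degrees/s): [147.25, 147.25, 180, 180, 180, 180].

INTERFACE

Orientations are given as [roll, pitch, yaw] about the fixed x, y, z axes, in that order (R = Rz(yaw) Ry(pitch) Rx(roll)).
In Python, from workcell import telemetry, imaging, env gives the robot as it stands. The module is installed in compiled form; this text tells all that it offers.
- The arm moves only by the tool jog_arm, never from a script. Its argument "series" is a list of rows, each a list of 3 entries, a list of its own where there are three numbers: the shift along the world's x, y, z in mm, then the turn, a rotation vector about the world's x, y, z in rad, then the opening, from 0 (shut) to 1 (fully open). In form: [[[x, y, z], [ax, ay, az], jaw], ...]. A call has exactly 5 rows; each row is the pose to reach, as a shift and turn from the pose measured when the call began; what a row does not reach only later rows make up. A row lasts 1/12 s, in which the tool goes at most 41.7 mm and 7.16 degrees, less where a joint would pass 70% of its speed; a pose out of reach is approached as far as the arm can. A call with a gripper value outside its range is refused whole. The fingers move at their own pace and stop on an object; "squeeze" is the grip in N (left out, the last holds). Time passes only in rows, so rows that repeat a pose let the fingers close, or fill a call up. It gives the time, the measured TCP pose, the force and the opening at its end, in the units of the state.
- telemetry.state(): the state, without advancing time (a new reading comes with each control period).
- imaging.grab_frame(name): name is "side" or "top" or "wrist"; returns a dict with "pixels" (420x560x3 uint8, red, green, blue), "fov_y" (degrees; the focal length in pixels is half the picture's height over the tangent of half this angle, whatever the lens; pixels are square), "cx", "cy" (the principal point, pixels), "R" (3x3) and "t" (3): a world point X has camera coordinates R X + t; the wrist camera has in their place "T_tool_cam" (4x4, takes a point from camera to tool coordinates, whose origin is the TCP and whose axes are the tool frame's). Camera axes: x right, y down, z forward; pixel columns grow to the right and rows downward; lengths in mm; the calibration is good to about 2 mm. A picture is of the moment at which its call begins: read the wrist's pose just before it. There is no depth.
- env.job_done(): hands the job in, once; it reports no verdict.
The state is a dict: "time_s": time; "qpos": joint angles; "qvel": joint speeds; "effort": joint torques, N m; "ee_pos": TCP position; "ee_rot": TCP orientation; "force": force on the tool from outside, world axes, zero at the start; "torque": the same for the moment, N m; "gripper_width": finger opening in mm.
Only numpy, scipy, OpenCV 4.12 (cv2) and the standard library are available. Lean on these libraries where they do the work, as an engineer would, in place of code of your own. Each camera call takes 0.05 s, during which the arm holds its last target.

TASK

The sealed pack waiting on the feed shelf of the steel reject box has failed its check. With the fingertips only, never gripping or lifting it, slide it gently, flat along the shelf, and push it through the hanging flap until it drops down the chute inside, then draw the fingers back out so that the flap swings shut behind it. Leave the check weight, the label roll, the test stick and the good pack on the scale where they are.

Things in the scene. Friction and masses are not known exactly. Their poses are not given: they have to be found in the camera images.
- reject_box: Bench-top stainless reject box, clear lid and clear upper sides, fixed. Origin on the bench under the middle of the flap opening, in the plane of the front wall (x = 0); x points level into the box, y to the left of one facing the opening, z up. Body: x 0 to 270 mm, 260 mm wide, top 225 mm above the bench. Floor inside 16 mm above the bench. All x, y below are in this frame.
- shelf_end (a point): Middle of the outer end of the feed shelf (x = -200 mm), at its top, 110 mm above the bench. The shelf is flat and level, 260 mm wide, from here to the front wall at x = 0, with side lips 3 mm thick standing 10 mm above it at y = +-130 mm.
- mouth (a point): Middle of the opening's lower edge (x = 0, y = 0), level with the shelf. Opening in the front wall: y -60 to +60 mm, from the shelf to 82 mm above it. Two upright guide plates, 35 mm tall, 3 mm thick, splay out from its sides (y = +-60 mm at x = 0) to y = +-85 mm at x = -45 mm.
- ledge_end (a point): Inside the box: inner end of the shelf (x = +45 mm, y = 0, 110 mm above the bench). Beyond it a chute slopes down at 55 degrees to the floor. A pack tips and slides down the chute once its centre is past here, that is once its rear end is about in the plane of the front wall; pushing its rear end some 10 mm further in, fingertips under the raised flap, makes sure.
- flap (a joint): Steel flap, 112 mm wide, 78 mm long, 2 mm thick, light (80 g), hung by its top edge from a pin at the top of the opening (x = 0, 82 mm above the shelf). Radians: 0 = shut, leaning slightly with its lower edge 10 mm inside the front wall; grows as it swings into the box, up to 1.35. Cannot swing outwards; falls shut by its own weight. A pack pushed against it swings it open.
- flap_edge (a point): Middle of the flap's free lower edge, 5 mm above the shelf when shut; moves with the flap.
- pack_center (a point): Centre, half-way up, of the pack to reject, on the feed shelf: black tray, white lid; 42 mm tall, about 250 g. Its lid rim (36 to 42 mm above its underside) is widest: 95 mm along x, 70 mm along y. The tray below is narrower by 3.5 mm a side, and by 6 mm a side in its lowest 18 mm. x points roughly into the box, z up.
- passed_pack_center (a point): Centre of an identical good pack, standing on the pan of the white bench scale beside the reject box; leave alone.
- scale: White bench scale, fixed, 240 mm (x) by 190 mm (y), pan top 76 mm above the bench; origin on the bench under its middle.
- weight: Steel check weight with a knob, 48 mm diameter, 74 mm tall, standing on the bench; origin at the middle of its underside; leave alone.
- labels: Roll of paper labels standing on end, 70 mm diameter, 50 mm tall, on the bench; origin at the middle of its underside; leave alone.
- test_stick: Flat white plastic detector test stick, 150 x 22 x 12 mm, long axis x, lying on the bench; origin at the middle of its underside; leave alone.
Mind the look-alikes: they are no part of the job. Leave any purple or red look-alike of the part that bears pack_center alone.

How it is judged:
By the outcome, as a careful person would: the job done as asked, in the order asked, and still so for the second after the job is handed in, with the robot touching nothing.
It also fails if it takes over 45 s, if anything falls off the work surface, if the arm or the gripper's body presses on something with over 40 N, if the wrist force passes 120 N, or if a joint passes its speed limit or range.

## Working session

There is one attempt and no reset: what is moved stays moved. The work goes in short steps, Python scripts to look and compute and a tool call to move; the robot and the scene stay as the last step left them, time stands still between calls to the robot, and variables do not carry over. Pictures are saved under pics/ and viewed, and the job is handed in when it is done.

Besides the shell and the picture viewer there is one more tool, called after "Emit:" as name([rows], argument=value, ...), one row to a line, values as JSON. jog_arm: Moves the arm, as the interface text tells. Its arguments: {"type":"object","properties":{"series":{"type":"array"},"squeeze":{"type":"number"}},"required":["series"]}

```bash
mkdir -p pics; python3 - <<'E'
from workcell import telemetry, imaging
import cv2, pickle
s=telemetry.state(); print(s)
d={'s':s}
for n in("side","top","wrist"):
    f=imaging.grab_frame(n); d[n]=f
    cv2.imwrite(f"pics/{n}0.png",f["pixels"][:,:,::-1])
    print(n,{k:v for k,v in f.items() if k!="pixels"})
pickle.dump(d,open("d0.pkl","wb"))
E
```

```text
{'time_s': 0.0, 'qpos': array([ 6.49720619e+01,  1.83504215e+01,  8.97098123e+01, -4.28802641e-04,
        7.20438310e+01, -1.14833426e+00]), 'qvel': array([ 0.00362856, -0.01330084,  0.06819795,  0.0113239 ,  0.01348387,
        0.05908734]), 'effort': array([ 1.05893843e-03, -4.12481439e+01, -2.31975317e+01,  7.28901615e-02,
        4.59188386e-02, -1.13041083e-04]), 'ee_pos': array([232.71108911, 525.59633955, 403.90912641]), 'ee_rot': array([-1.79998322e+02,  1.04052059e-01,  6.61205302e+01]), 'force': array([-1.18649095,  0.36778401,  0.12824703]), 'torque': array([ 0.00102721,  0.01497011, -0.01335421]), 'gripper_width': 91.02674669827563}
side {'fov_y': 53.65737600868186, 'cx': 281.1048268026369, 'cy': 206.26900679026758, 'R': array([[ 0.80170464, -0.59771618,  0.00224704],
       [-0.37941164, -0.51179486, -0.77078715],
       [ 0.46186197,  0.61709108, -0.63708879]]), 't': array([-411.56247413,  347.44194401,  726.11054852])}
top {'fov_y': 48.50811223219158, 'cx': 278.81830474018363, 'cy': 210.9276721563039, 'R': array([[ 0.02111412, -0.99968251, -0.01375041],
       [-0.9982641 , -0.02032381, -0.05527864],
       [ 0.05498162,  0.0148937 , -0.99837628]]), 't': array([  36.26543554,  540.37640613, 1204.98173784])}
wrist {'fov_y': 64.88074038159803, 'cx': 278.59700439524715, 'cy': 210.2575636664685, 'T_tool_cam': array([[ 9.99998390e-01,  1.71772384e-03, -5.19897838e-04,
         7.10433219e-01],
       [-1.49780114e-03,  9.58378007e-01,  2.85498429e-01,
        -8.02215307e+01],
       [ 9.88666110e-04, -2.85497190e-01,  9.58379036e-01,
         1.98862062e+01],
       [ 0.00000000e+00,  0.00000000e+00,  0.00000000e+00,
         1.00000000e+00]])}
```

View pics/side0.png

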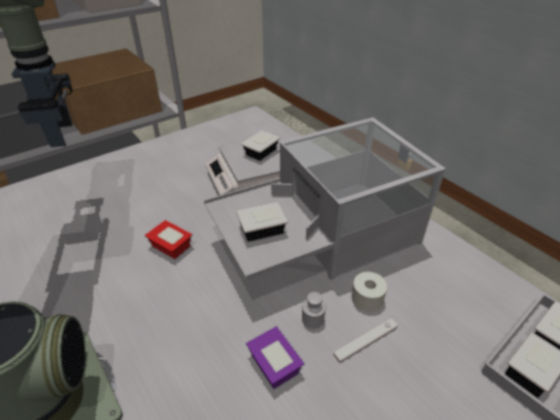

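View pics/top0.png

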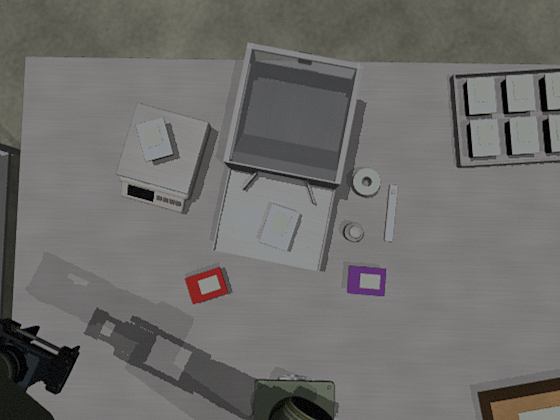

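View pics/wrist0.png

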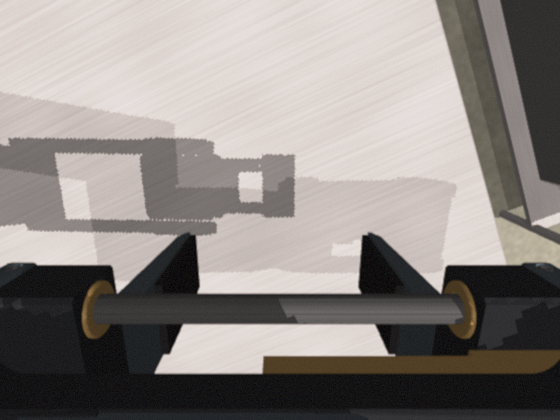

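```bash
python3 - <<'E'
import cv2
a=cv2.imread("pics/top0.png")[150:290,195:355]; cv2.imwrite("pics/top0c.png",cv2.resize(a,None,fx=5,fy=5,interpolation=2)[:600 if 0 else None][:700][:, :800])
b=cv2.imread("pics/side0.png")[150:290,190:350]; cv2.imwrite("pics/side0c.png",cv2.resize(b,(686,600),interpolation=2))
a=cv2.imread("pics/top0c.png"); cv2.imwrite("pics/top0c.png",cv2.resize(cv2.imread("pics/top0.png")[155:275,200:340],None,fx=5,fy=5,interpolation=2))
b=cv2.imread("pics/side0.png")[150:270,190:350]; cv2.imwrite("pics/side0c.png",cv2.resize(b,None,fx=5,fy=5,interpolation=2))
E
```

```text
(no output)
```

View pics/top0c.png

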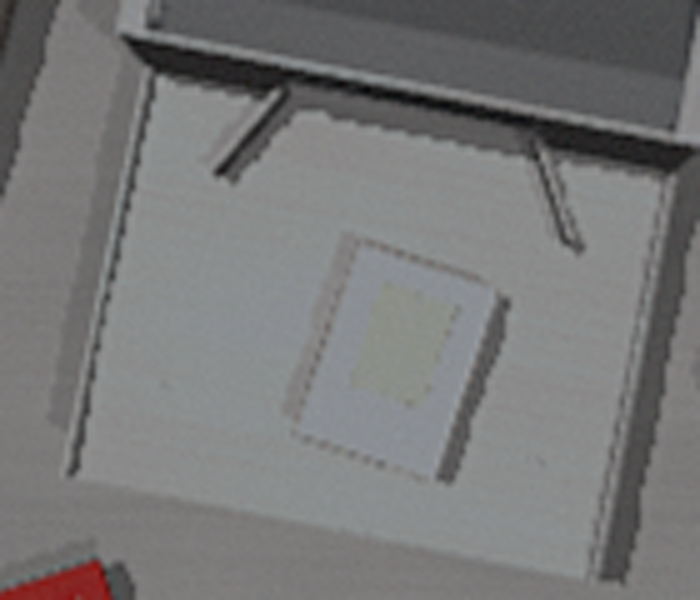

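View pics/side0c.png

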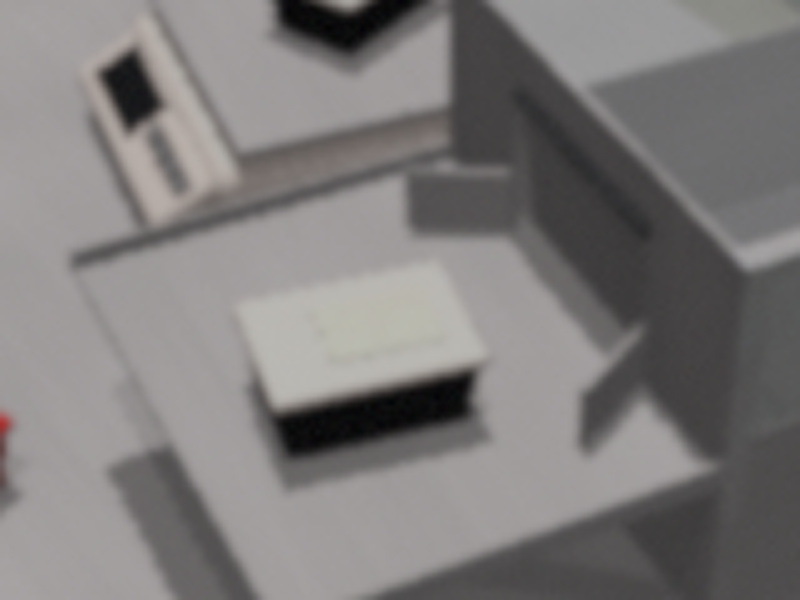

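```bash
cat > h.py <<'E'
import numpy as np
from scipy.optimize import least_squares
def proj(f,X):
    X=np.atleast_2d(X); c=X@np.array(f['R']).T+np.array(f['t'])
    F=210/np.tan(np.radians(f['fov_y']/2))
    return np.c_[f['cx']+F*c[:,0]/c[:,2], f['cy']+F*c[:,1]/c[:,2]]
def pose(P,p):
    c,s=np.cos(p[2]),np.sin(p[2]); P=np.atleast_2d(np.array(P,float))
    return np.c_[p[0]+c*P[:,0]-s*P[:,1], p[1]+s*P[:,0]+c*P[:,1], P[:,2]]
def crop(px,off,k=5): return (np.array(px)+.5)/k-.5+np.array(off)
def fit(obs,x0):
    r=lambda p: np.concatenate([(proj(f,pose(P,p))-np.array(q)).ravel() for f,P,q in obs])
    s=least_squares(r,x0,loss='soft_l1'); return s.x, r(s.x)
E
python3 - <<'E'
from h import *; import pickle
d=pickle.load(open('d0.pkl','rb')); T,S=d['top'],d['side']
ot,os_=(200,155),(190,150)
Pt=[[0,130,225],[0,-130,225],[-45,85,145],[-45,-85,145],[-200,130,120],[-200,-130,110]]
qt=crop([[125,38],[700,140],[215,173],[574,248],[70,477],[596,580]],ot)
Ps=[[-45,85,145],[-45,-85,145],[0,-130,225],[-200,130,120]]
qs=crop([[407,172],[583,398],[748,268],[72,258]],os_)
p,r=fit([(T,Pt,qt),(S,Ps,qs)],[650,30,-.15]); print(p,np.degrees(p[2])); print(r.reshape(-1,2).round(1))
R=[[47.5,35,152],[47.5,-35,152],[-47.5,-35,152],[-47.5,35,152]]
q,r=fit([(T,R,crop([[353,238],[505,297],[440,480],[292,432]],ot)),(S,R,crop([[437,262],[490,360],[275,413],[238,303]],os_))],[500,30,-.3])
print(q,np.degrees(q[2])); print(r.reshape(-1,2).round(1))
dx=q[:2]-p[:2];c,s=np.cos(p[2]),np.sin(p[2]);print('pack in box',c*dx[0]+s*dx[1],-s*dx[0]+c*dx[1],np.degrees(q[2]-p[2]))
pickle.dump((p,q),open('poses.pkl','wb'))
E
```

```text
[ 6.11050085e+02  3.97640308e+01 -1.70796177e-01] -9.785900117718091
[[-1.3 -0.5]
 [ 0.9  1.5]
 [ 0.2  0.2]
 [-0.4 -1.1]
 [-1.   0.5]
 [ 0.7  0.6]
 [ 0.1  0.3]
 [ 0.4 -1.5]
 [ 1.   0.9]
 [-0.5 -0.8]]
[ 4.94451076e+02  4.35731011e+01 -3.12431779e-01] -17.90102231403125
[[ 1.5  0.7]
 [-0.4 -1.3]
 [-0.7  0.9]
 [ 0.3  0.5]
 [ 0.9 -0.4]
 [ 0.8 -0.2]
 [-0.  -0.8]
 [-1.   0.2]]
pack in box -115.54988081123588 -16.064335771219298 -8.115122196313155
```

Emit:
jog_arm([
  [[4,-18,0],[0,0,-0.116],0.33],
  [[8,-36,0],[0,0,-0.232],0.33],
  [[12,-54,0],[0,0,-0.348],0.33],
  [[16,-72,0],[0,0,-0.464],0.33],
  [[20,-90,0],[0,0,-0.58],0.33],
])

```text
time_s: 0.57
ee_pos: [252.7, 434.8, 403.8]
ee_rot: [180.0, 0.1, 32.6]
force: [-0.3, -0.2, 0.9]
gripper_width: 60.8
```

Emit:
jog_arm([
  [[4,-18,0],[0,0,-0.116],0.33],
  [[8,-36,0],[0,0,-0.232],0.33],
  [[12,-54,0],[0,0,-0.348],0.33],
  [[16,-72,0],[0,0,-0.464],0.33],
  [[20,-90,0],[0,0,-0.58],0.33],
])

```text
time_s: 0.98
ee_pos: [272.7, 343.8, 403.6]
ee_rot: [180.0, 0.1, -1.0]
force: [0.3, -0.2, -0.0]
gripper_width: 30.4
```

Emit:
jog_arm([
  [[4,-18,0],[0,0,-0.116],0.33],
  [[8,-36,0],[0,0,-0.232],0.33],
  [[12,-54,0],[0,0,-0.348],0.33],
  [[16,-72,0],[0,0,-0.464],0.33],
  [[20,-90,0],[0,0,-0.58],0.33],
])

```text
time_s: 1.4
ee_pos: [292.7, 252.8, 403.3]
ee_rot: [179.9, 0.1, -34.5]
force: [0.5, -0.4, -0.1]
gripper_width: 29.9
```

Emit:
jog_arm([
  [[4,-18,0],[0,0,-0.116],0.33],
  [[8,-36,0],[0,0,-0.232],0.33],
  [[12,-54,0],[0,0,-0.348],0.33],
  [[16,-72,0],[0,0,-0.464],0.33],
  [[20,-90,0],[0,0,-0.58],0.33],
])

```text
time_s: 1.82
ee_pos: [312.6, 161.9, 403.3]
ee_rot: [179.9, 0.1, -68.1]
force: [0.6, 0.4, -0.3]
gripper_width: 30.1
```

```bash
cat >> h.py <<'E'
import pickle
from scipy.spatial.transform import Rotation as Ro
def target(bx,by,h,a,yaw=0,p=None):
    """tip centre in box xy, h above shelf; a elevation deg below level; yaw rel box"""
    if p is None: p=pickle.load(open('poses.pkl','rb'))[0]
    a=np.radians(a); w=Ro.from_euler('z',p[2]+np.radians(yaw)).as_matrix()
    tz=np.array([np.cos(a),0,-np.sin(a)]); ty=np.array([-np.sin(a),0,-np.cos(a)]); tx=np.cross(ty,tz)
    R=w@np.c_[tx,ty,tz]
    tip=pose([[bx,by,110+h]],p)[0]
    return tip-191*R[:,2],R
def delta(s,*a,**k):
    P,R=target(*a,**k); Rc=Ro.from_euler('xyz',s['ee_rot'],degrees=True).as_matrix()
    return P-s['ee_pos'], Ro.from_matrix(R@Rc.T).as_rotvec()
def where(s):
    p=pickle.load(open('poses.pkl','rb'))[0]
    Rc=Ro.from_euler('xyz',s['ee_rot'],degrees=True).as_matrix()
    tip=s['ee_pos']+191*Rc[:,2]; d=tip-[p[0],p[1],110]
    W=Ro.from_euler('z',p[2]).as_matrix(); return W.T@d, np.degrees(np.arcsin(-Rc[2,2])), W.T@Rc[:,0]
E
python3 - <<'E'
from h import *; from workcell import telemetry
s=telemetry.state()
print(where(s), s['qpos'].round(1))
for a in (50,60,75): print(a,target(-215,-10,60,a)[0],*[v.round(3) for v in delta(s,-215,-10,60,a)])
E
```

```text
(array([-315.36407057,   69.82270251,  102.27160074]), np.float64(89.84633687387469), array([ 0.52563362, -0.85070797, -0.00229267])) [ 2.550e+01 -2.300e+00  1.149e+02  1.000e-01  6.750e+01  9.350e+01]
50 [276.49265312  87.31969895 316.31448864] [-36.06  -74.546 -86.956] [ 0.073 -0.705 -0.531]
60 [303.36826599  82.68428537 335.41085212] [ -9.184 -79.181 -67.86 ] [ 0.054 -0.529 -0.541]
75 [348.76356318  74.85466013 354.49183282] [ 36.211 -87.011 -48.779] [ 0.026 -0.265 -0.551]
```

Emit:
jog_arm([
  [[-1,-10,-8],[0.007,-0.066,-0.068],0.33],
  [[-2,-20,-17],[0.014,-0.132,-0.136],0.33],
  [[-3,-30,-26],[0.02,-0.198,-0.203],0.33],
  [[-4,-40,-34],[0.027,-0.264,-0.27],0.33],
  [[-5,-50,-43],[0.034,-0.33,-0.338],0.33],
])

```text
time_s: 2.23
ee_pos: [307.3, 111.3, 359.9]
ee_rot: [-161.1, -1.9, -88.1]
force: [0.8, -0.3, -0.3]
gripper_width: 29.7
```

```bash
python3 - <<'E'
from h import *; from workcell import telemetry
s=telemetry.state()
print(where(s), s['qpos'].round(1))
for a in (50,60): print(a,target(-200,-10,60,a)[0],*[v.round(3) for v in delta(s,-200,-10,60,a)])
E
```

```text
(array([-249.6923011 ,   25.621959  ,   69.36123272]), np.float64(70.9945699846447), array([ 0.20225257, -0.97879686,  0.03241309])) [ 21.4  -6.2 126.4 -11.6  43.  116.5]
50 [291.27439945  84.77019401 316.31448864] [-15.988 -26.494 -43.635] [ 0.007 -0.37  -0.195]
60 [318.15001233  80.13478044 335.41085212] [ 10.888 -31.13  -24.539] [ 0.019 -0.195 -0.2  ]
```

Emit:
jog_arm([
  [[-3,-5,-9],[0.001,-0.074,-0.039],0.33],
  [[-6,-10,-17],[0.003,-0.148,-0.078],0.33],
  [[-10,-16,-26],[0.004,-0.222,-0.117],0.33],
  [[-13,-21,-35],[0.006,-0.296,-0.156],0.33],
  [[-16,-26.5,-43.6],[0.007,-0.37,-0.195],0.33],
])

```text
time_s: 2.65
ee_pos: [296.7, 56.4, 337.2]
ee_rot: [-141.8, 0.9, -98.0]
force: [-0.8, -1.1, 0.1]
gripper_width: 29.9
```

```bash
python3 - <<'E'
from h import *; from workcell import telemetry,imaging; import cv2
s=telemetry.state()
print(where(s), s['qpos'].round(1))
print(*[v.round(3) for v in delta(s,-198,-10,16,50)])
for n in("wrist","top","side"):
  f=imaging.grab_frame(n); cv2.imwrite(f"pics/{n}1.png",f["pixels"][:,:,::-1])
E
```

```text
(array([-194.64299614,  -30.83812947,   77.14673097]), np.float64(51.788955284597165), array([ 0.03187538, -0.99936228, -0.01609321])) [ 14.9  -9.6 136.9 -39.5  21.  146.4]
[ -3.436  28.01  -64.908] [-0.021 -0.029 -0.032]
```

View pics/wrist1.png

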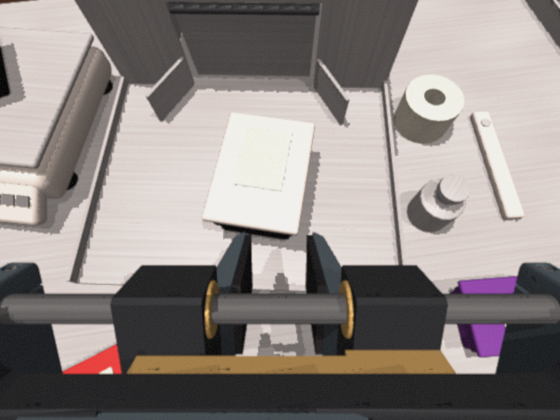

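View pics/side1.png

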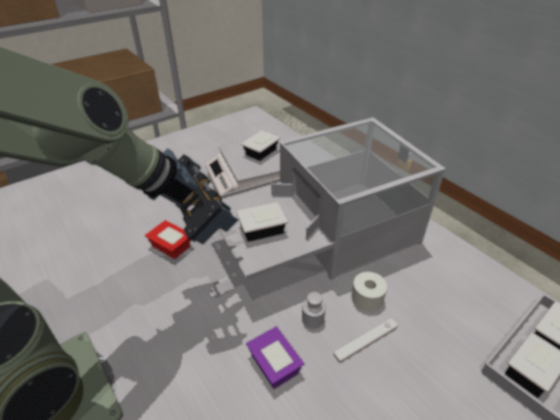

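```bash
python3 - <<'E'
from h import *; from workcell import telemetry
s=telemetry.state(); Rc=Ro.from_euler('xyz',s['ee_rot'],degrees=True).as_matrix()
for k in range(1,6): print((-Rc[:,2]*.122*k).round(3))
E
```

```text
[-0.075  0.009  0.096]
[-0.15   0.019  0.192]
[-0.225  0.028  0.288]
[-0.299  0.037  0.384]
[-0.374  0.047  0.479]
```

Emit:
jog_arm([
  [[0,4,1],[-0.075,0.009,0.096],0.33],
  [[0,8,2],[-0.15,0.019,0.192],0.33],
  [[0,12,3],[-0.225,0.028,0.288],0.33],
  [[0,16,4],[-0.3,0.037,0.384],0.33],
  [[0,20,5],[-0.374,0.047,0.479],0.33],
])

```text
time_s: 3.22
ee_pos: [297.1, 76.3, 343.4]
ee_rot: [-146.8, -19.9, -69.5]
force: [0.1, -0.3, 0.5]
gripper_width: 30.4
```

Emit:
jog_arm([
  [[0,0,0],[-0.075,0.009,0.096],0.33],
  [[0,0,0],[-0.15,0.019,0.192],0.33],
  [[0,0,0],[-0.225,0.028,0.288],0.33],
  [[0,0,0],[-0.3,0.037,0.384],0.33],
  [[0,0,0],[-0.374,0.047,0.479],0.33],
])

```text
time_s: 3.63
ee_pos: [297.4, 77.1, 343.5]
ee_rot: [-164.2, -35.1, -33.3]
force: [0.4, 0.8, -0.5]
gripper_width: 29.9
```

Emit:
jog_arm([
  [[0,0,0],[-0.075,0.009,0.096],0.33],
  [[0,0,0],[-0.15,0.019,0.192],0.33],
  [[0,0,0],[-0.225,0.028,0.288],0.33],
  [[0,0,0],[-0.3,0.037,0.384],0.33],
  [[0,0,0],[-0.374,0.047,0.479],0.33],
])

```text
time_s: 4.05
ee_pos: [297.6, 78.0, 343.6]
ee_rot: [169.2, -36.7, 10.7]
force: [0.1, -0.0, 0.3]
gripper_width: 29.8
```

Emit:
jog_arm([
  [[0,0,0],[-0.075,0.009,0.096],0.33],
  [[0,0,0],[-0.15,0.019,0.192],0.33],
  [[0,0,0],[-0.225,0.028,0.288],0.33],
  [[0,0,0],[-0.3,0.037,0.384],0.33],
  [[0,0,0],[-0.374,0.047,0.479],0.33],
])

```text
time_s: 4.47
ee_pos: [297.9, 78.8, 343.7]
ee_rot: [149.3, -23.5, 48.9]
force: [1.3, -1.1, 0.6]
gripper_width: 30.0
```

```bash
sed -i 's/    R=w@np.c_\[tx,ty,tz\]/    R=w@np.c_[-tx,-ty,tz]/' h.py; python3 - <<'E'
from h import *; from workcell import telemetry
s=telemetry.state()
print(where(s), s['qpos'].round(1))
for h in (70,16): print(*[v.round(3) for v in delta(s,-198,-10,h,50)])
E
```

```text
(array([-197.79314631,   -9.36970096,   83.1711669 ]), np.float64(52.02367260970454), array([0.47646558, 0.78322586, 0.39942183])) [ 20.3  -9.1 135.3 -42.2  25.   12.2]
[ -4.688   5.605 -17.415] [-0.444  0.032  0.504]
[ -4.688   5.605 -71.415] [-0.444  0.032  0.504]
```

Emit:
jog_arm([
  [[-1,1,-3],[-0.08,0.006,0.09],0.33],
  [[-2,2,-6],[-0.16,0.012,0.18],0.33],
  [[-3,3,-9],[-0.24,0.018,0.27],0.33],
  [[-4,4,-12],[-0.32,0.024,0.36],0.33],
  [[-4,5,-15],[-0.4,0.03,0.455],0.33],
])

```text
time_s: 4.88
ee_pos: [294.1, 84.8, 328.7]
ee_rot: [140.4, -2.3, 77.7]
force: [-0.3, -0.1, 0.5]
gripper_width: 30.1
```

```bash
python3 - <<'E'
from h import *; from workcell import telemetry
s=telemetry.state()
print(where(s), s['qpos'].round(1))
for h in (50,16): print(*[v.round(3) for v in delta(s,-198,-10,h,50)])
E
```

```text
(array([-197.99666856,   -9.09627785,   71.71438795]), np.float64(50.3126591952779), array([0.04395456, 0.998257  , 0.03938216])) [ 23.4  -7.6 137.4 -54.6  25.2  -8.1]
[ -0.873  -0.332 -22.382] [-0.04   0.001  0.044]
[ -0.873  -0.332 -56.382] [-0.04   0.001  0.044]
```

```bash
python3 - <<'E'
from h import *; from workcell import telemetry
s=telemetry.state()
for h in (40,14): print(*[v.round(3) for v in delta(s,-196,-10,h,60)])
E
```

```text
[ 27.973  -5.307 -13.286] [-0.006  0.173  0.047]
[ 27.973  -5.307 -39.286] [-0.006  0.173  0.047]
```

Emit:
jog_arm([
  [[7,-1,-3],[-0.001,0.045,0.012],0.33],
  [[14,-2.5,-6],[-0.003,0.09,0.024],0.33],
  [[21,-4,-10],[-0.005,0.135,0.036],0.33],
  [[28,-5.3,-13],[-0.006,0.173,0.047],0.33],
  [[28,-5.3,-18],[-0.006,0.173,0.047],0.33],
])

```text
time_s: 5.3
ee_pos: [324.1, 80.4, 311.3]
ee_rot: [150.0, -0.1, 80.2]
force: [1.2, -0.1, 0.4]
gripper_width: 29.8
```

```bash
python3 - <<'E'
from h import *; from workcell import telemetry,imaging; import cv2
s=telemetry.state()
print(where(s), s['qpos'].round(1))
print(*[v.round(3) for v in delta(s,-196,-10,14,60)])
for n in("top","side"):
  f=imaging.grab_frame(n); a=f["pixels"][:,:,::-1]; cv2.imwrite(f"pics/{n}2.png",cv2.resize(a[155:275,180:340],None,fx=5,fy=5,interpolation=2))
E
```

```text
(array([-194.1676018 ,   -8.41246615,   35.92839548]), np.float64(59.97862752868754), array([3.61406397e-04, 9.99997540e-01, 2.18863285e-03])) [ 17.7  -2.6 134.1 -32.8  25.  -35.4]
[ -1.96   -0.941 -21.893] [-0.002  0.001  0.   ]
```

View pics/side2.png

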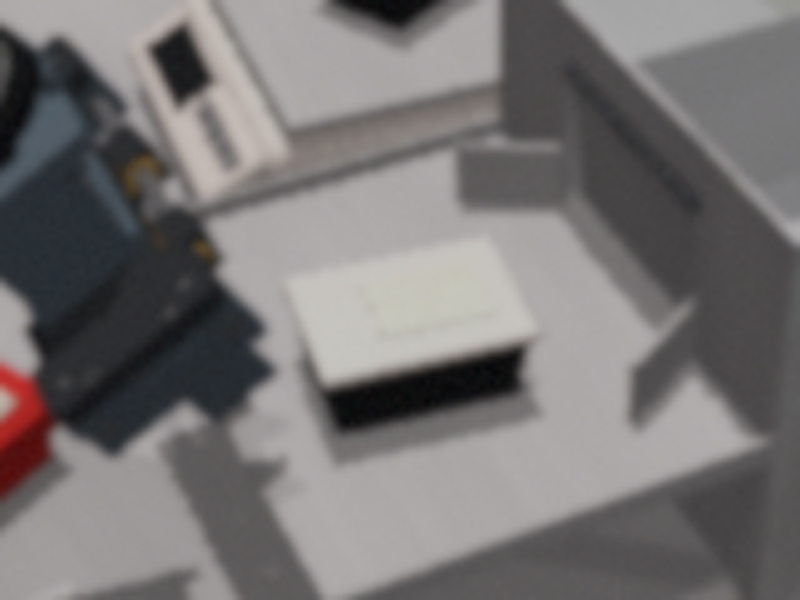

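View pics/top2.png

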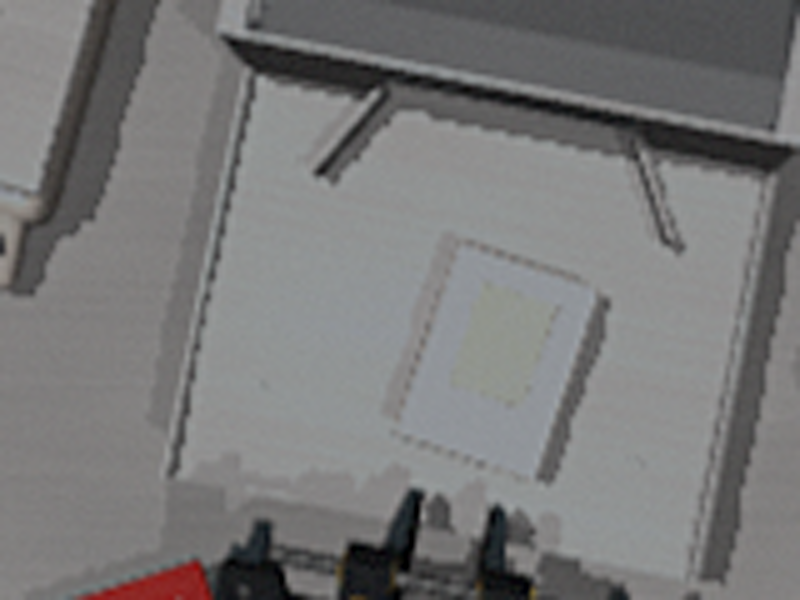

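Emit:
jog_arm([
  [[0,0,-6],[0,0,0],0.33],
  [[-1,-1,-12],[0,0,0],0.33],
  [[-2,-1,-17],[0,0,0],0.33],
  [[-2,-1,-21],[0,0,0],0.33],
  [[-2,-1,-22],[0,0,0],0.33],
])

```text
time_s: 5.82
ee_pos: [319.5, 79.1, 287.4]
ee_rot: [150.2, 0.1, 80.2]
force: [-0.3, -0.2, -0.3]
gripper_width: 30.1
```

```bash
python3 - <<'E'
from h import *; from workcell import telemetry,imaging; import cv2
s=telemetry.state()
print(where(s), s['qpos'].round(1), s['force'].round(1))
print(*[v.round(3) for v in delta(s,-180,-8,14,60)])
print(*[v.round(3) for v in delta(s,-130,-1,14,57)])
for n in("top","side"):
  f=imaging.grab_frame(n); a=f["pixels"][:,:,::-1]; cv2.imwrite(f"pics/{n}3.png",cv2.resize(a[155:275,180:340],None,fx=5,fy=5,interpolation=2))
E
```

```text
(array([-198.97819846,  -10.96641404,   11.72219872]), np.float64(60.156288969871085), array([-4.20045110e-04,  9.99999354e-01, -1.05578951e-03])) [ 17.7  -0.5 136.8 -39.5  21.3 -28.3] [-0.3 -0.2 -0.3]
[18.738 -0.359  2.018] [ 0.001 -0.003 -0.   ]
[60.798 -0.51  -3.207] [-0.008 -0.054 -0.   ]
```

View pics/side3.png

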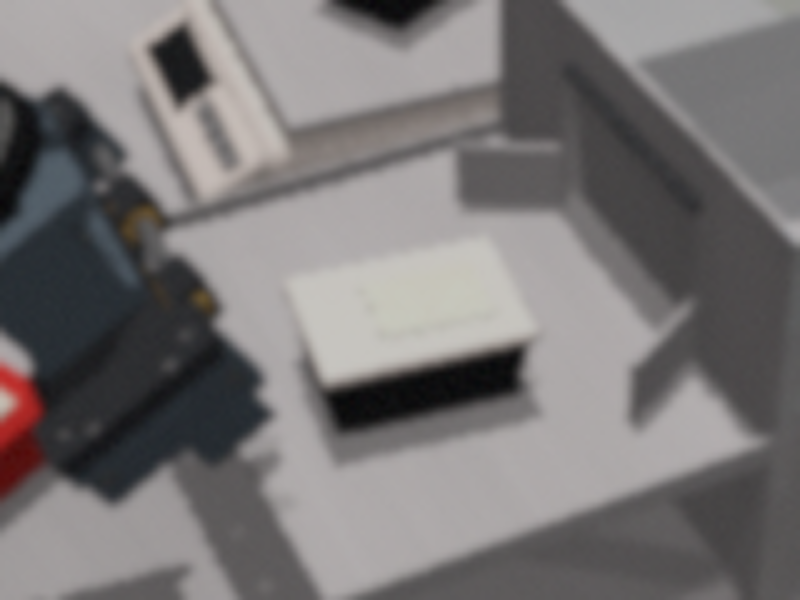

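View pics/top3.png

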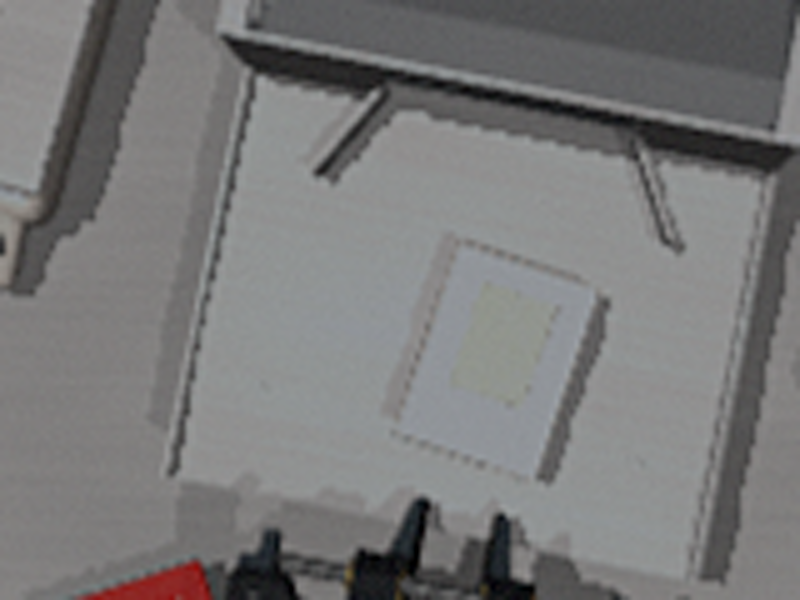

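Emit:
jog_arm([
  [[5,0,1],[0,0,0],0.33],
  [[10,0,2],[0,0,0],0.33],
  [[15,0,2.5],[0,-0.005,0],0.33],
  [[20,0,2.5],[0,-0.01,0],0.33],
  [[25,0,2.5],[0,-0.015,0],0.33],
])

```text
time_s: 6.33
ee_pos: [345.4, 78.9, 290.4]
ee_rot: [149.2, -0.1, 80.2]
force: [-1.1, 0.4, -0.5]
gripper_width: 30.0
```

Emit:
jog_arm([
  [[5,0,0],[0,-0.005,0],0.33],
  [[10,0,0],[0,-0.01,0],0.33],
  [[15,0,-0.5],[0,-0.015,0],0.33],
  [[20,0,-0.5],[0,-0.02,0],0.33],
  [[25,0,-1],[0,-0.025,0],0.33],
])

```text
time_s: 6.75
ee_pos: [370.9, 78.9, 289.3]
ee_rot: [147.8, -0.4, 80.2]
force: [-0.5, 0.3, -0.1]
gripper_width: 29.7
```

```bash
cat > look.py <<'E'
import sys
from h import *; from workcell import telemetry,imaging; import cv2
s=telemetry.state(); k=sys.argv[1]
w=where(s); print(w[0].round(1),w[1].round(1),w[2].round(3), s['qpos'].round(1), s['force'].round(1))
for n in("top","side"):
  f=imaging.grab_frame(n); a=f["pixels"][:,:,::-1]; cv2.imwrite(f"pics/{n}{k}.png",cv2.resize(a[155-(n=="side")*15:275-15*(n=="side"),180+20*(n=="side"):340+20*(n=="side")],None,fx=5,fy=5,interpolation=2))
E
python3 look.py 4
```

```text
[-141.6   -1.3   17.6] 57.8 [0.001 1.    0.006] [ 15.1   3.7 132.6 -43.2  18.7 -26.7] [-0.5  0.3 -0.1]
```

View pics/top4.png

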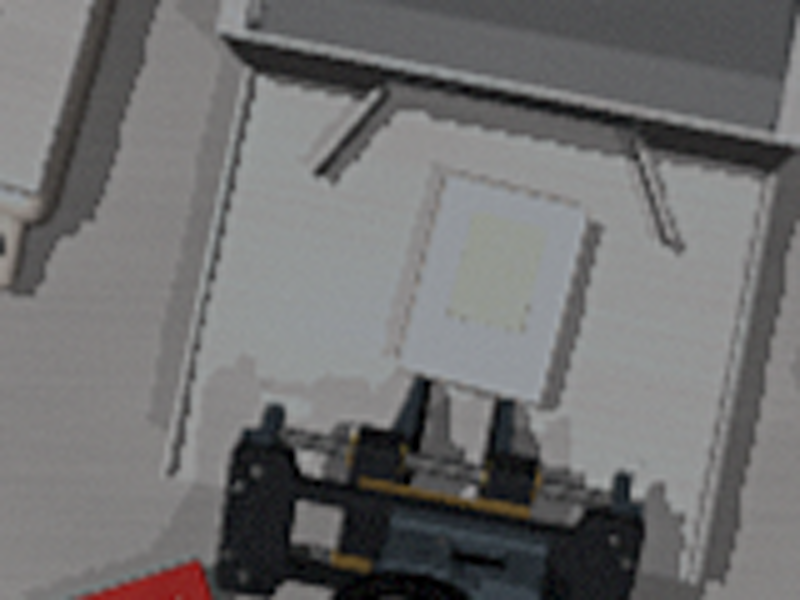

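View pics/side4.png

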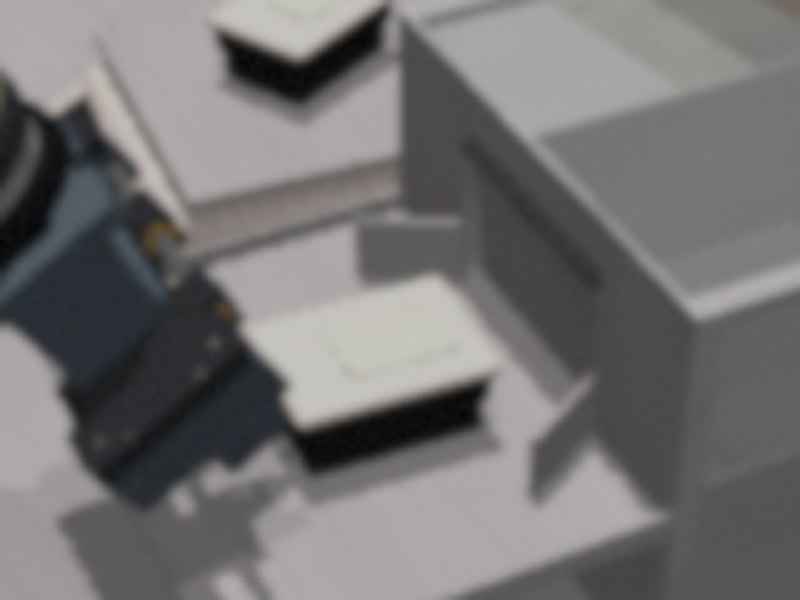

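```bash
python3 - <<'E'
from h import *
d=pickle.load(open('d0.pkl','rb')); T,S=d['top'],d['side']; p=pickle.load(open('poses.pkl','rb'))[0]
R=[[47.5,35,152],[47.5,-35,152],[-47.5,-35,152],[-47.5,35,152]]
q,r=fit([(T,R,crop([[442,172],[588,210],[543,403],[398,357]],(180,155))),(S,R[:3],crop([[437,274],[500,367],[302,428]],(200,140)))],[550,30,-.2])
print(r.reshape(-1,2).round(1))
dx=q[:2]-p[:2];c,s=np.cos(p[2]),np.sin(p[2]);print('pack in box',c*dx[0]+s*dx[1],-s*dx[0]+c*dx[1],np.degrees(q[2]-p[2]))
E
```

```text
[[ 0.3 -0. ]
 [ 0.4 -0.6]
 [-0.2  0.5]
 [-0.5  2.6]
 [ 0.1 -0.1]
 [ 1.2 -0.4]
 [-0.2 -0.5]]
pack in box -82.31192146370623 -6.948168217421864 -2.5876055422759188
```

```bash
python3 - <<'E'
from h import *
W=[(-141.6,-1.3,17.6,57.8),(-117,1,16,56),(-92,2,16,54),(-67,2,16,52),(-42,2,16,50),(-17,2,16,48),(6,2,16,47)]
P=[target(*w)[0] for w in W]; R=[target(*w)[1] for w in W]
for i in range(6): print((P[i+1]-P[i]).round(1),Ro.from_matrix(R[i+1]@R[i].T).as_rotvec().round(3))
E
```

```text
[19.7 -1.1 -4.9] [-0.005 -0.031  0.   ]
[19.4 -2.3 -3.8] [-0.006 -0.034 -0.   ]
[19.4 -3.3 -4. ] [-0.006 -0.034 -0.   ]
[19.5 -3.4 -4.2] [-0.006 -0.034  0.   ]
[19.7 -3.4 -4.4] [-0.006 -0.034 -0.   ]
[20.2 -3.5 -2.3] [-0.003 -0.017  0.   ]
```

Emit:
jog_arm([
  [[4,0,-1],[-0.001,-0.006,0],0.33],
  [[8,0,-2],[-0.002,-0.012,0],0.33],
  [[12,-0.5,-3],[-0.003,-0.018,0],0.33],
  [[16,-0.8,-4],[-0.004,-0.025,0],0.33],
  [[20,-1,-5],[-0.005,-0.031,0],0.33],
])

```text
time_s: 7.27
ee_pos: [391.5, 78.1, 284.6]
ee_rot: [145.9, -0.4, 80.2]
force: [-2.8, -0.7, 1.3]
gripper_width: 29.9
```

Emit:
jog_arm([
  [[4,-0.5,-0.8],[-0.001,-0.007,0],0.33],
  [[8,-1,-1.6],[-0.002,-0.014,0],0.33],
  [[12,-1.4,-2.4],[-0.004,-0.021,0],0.33],
  [[16,-1.8,-3.2],[-0.005,-0.028,0],0.33],
  [[20,-2.3,-4],[-0.006,-0.034,0],0.33],
])

```text
time_s: 7.68
ee_pos: [411.6, 75.8, 280.4]
ee_rot: [144.0, -0.4, 80.3]
force: [-1.9, -0.5, -0.3]
gripper_width: 29.9
```

```bash
python3 look.py 5
```

```text
[-90.3   2.8  16. ] 54.0 [-0.001  1.     0.007] [ 13.3   7.9 130.5 -60.2  15.  -11.5] [-1.9 -0.5 -0.3]
```

View pics/top5.png

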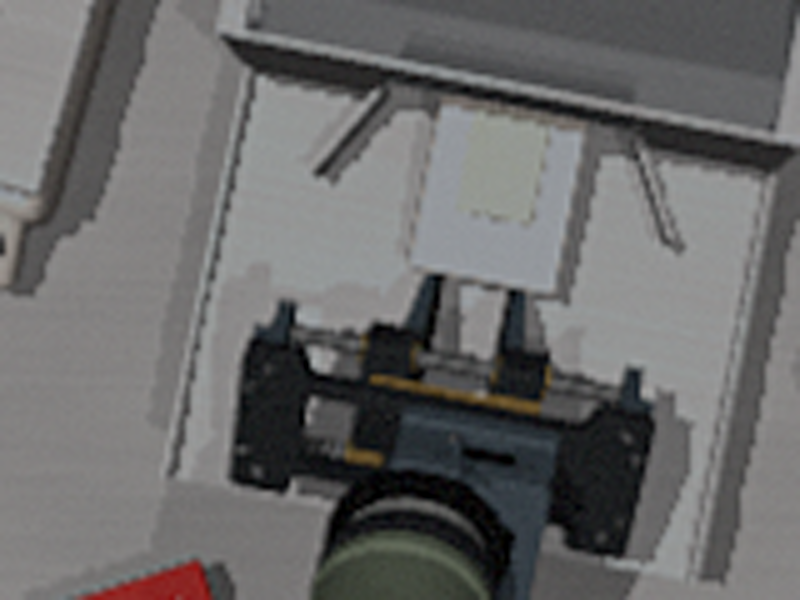

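View pics/side5.png

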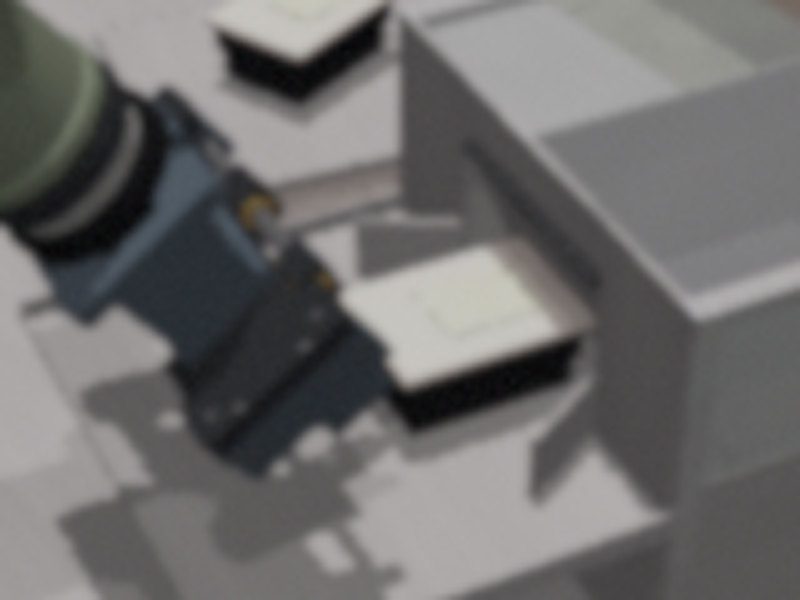

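Emit:
jog_arm([
  [[5,-1,0],[0,0,0],0.33],
  [[10,-1.8,0],[0,0,0],0.33],
  [[15,-2.7,0],[0,0,0],0.33],
  [[20,-3.6,0],[0,0,0],0.33],
  [[25,-4.5,0],[0,0,0],0.33],
])

```text
time_s: 8.2
ee_pos: [437.5, 71.2, 280.5]
ee_rot: [144.0, -0.4, 80.3]
force: [-2.5, 0.9, 0.6]
gripper_width: 30.0
```

Emit:
jog_arm([
  [[5,-1,0],[0,0,0],0.33],
  [[10,-1.8,0],[0,0,0],0.33],
  [[15,-2.7,0],[0,0,0],0.33],
  [[20,-3.6,0],[0,0,0],0.33],
  [[25,-4.5,0],[0,0,0],0.33],
])

```text
time_s: 8.62
ee_pos: [463.0, 66.6, 280.5]
ee_rot: [144.0, -0.4, 80.3]
force: [-2.3, 1.5, -0.1]
gripper_width: 30.0
```

```bash
python3 look.py 6
```

```text
[-38.1   2.4  16.1] 54.0 [-0.001  1.     0.007] [ 10.2  11.8 125.2 -53.2  14.1 -21. ] [-2.3  1.5 -0.1]
```

View pics/top6.png

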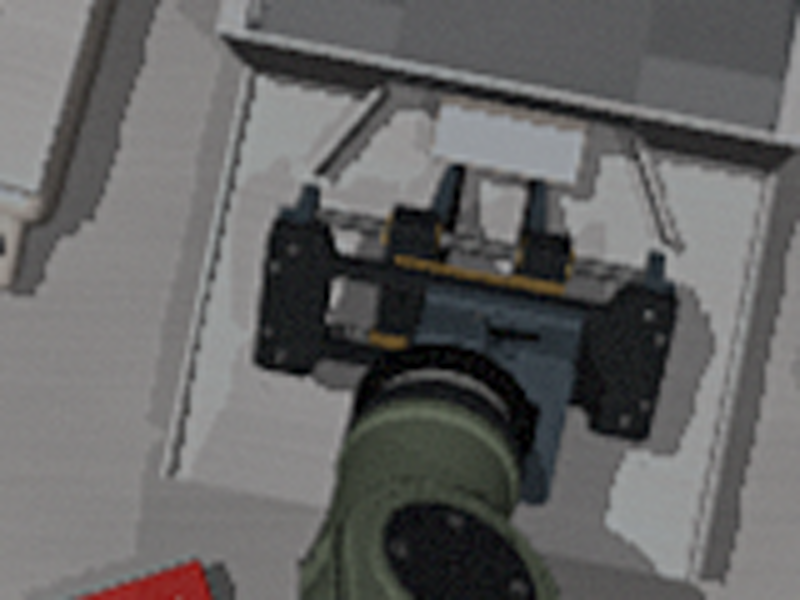

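View pics/side6.png

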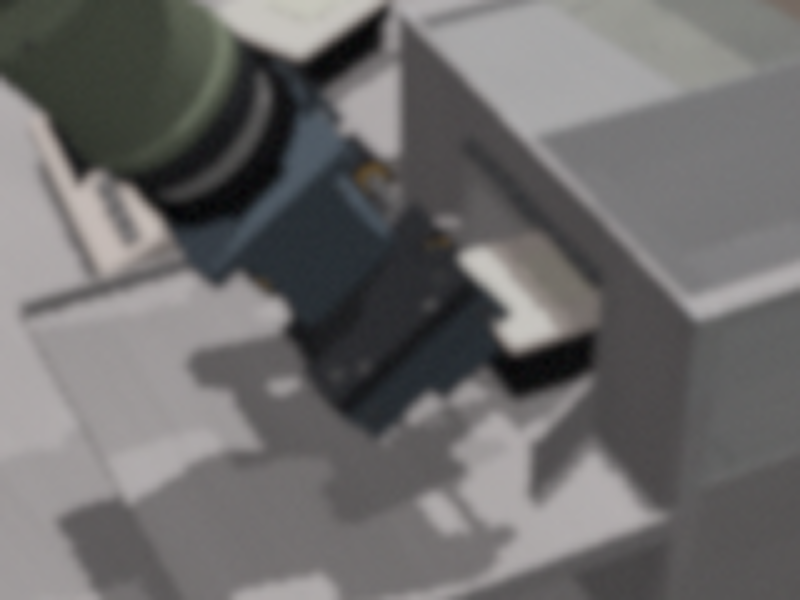

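Emit:
jog_arm([
  [[3.6,-0.7,-0.6],[-0.001,-0.005,0],0.33],
  [[7.2,-1.4,-1.2],[-0.002,-0.01,0],0.33],
  [[10.8,-2,-1.7],[-0.003,-0.015,0],0.33],
  [[14.4,-2.6,-2.3],[-0.004,-0.02,0],0.33],
  [[18,-3.2,-2.9],[-0.0045,-0.026,0],0.33],
])

```text
time_s: 9.13
ee_pos: [481.8, 63.4, 277.8]
ee_rot: [142.4, -0.4, 80.3]
force: [-1.8, 0.3, 1.3]
gripper_width: 30.0
```

```bash
python3 look.py 7
```

```text
[-14.8   2.6  16.5] 52.4 [-0.001  1.     0.007] [  9.5  13.4 123.9 -60.1  13.  -14.9] [-1.8  0.3  1.3]
```

View pics/top7.png

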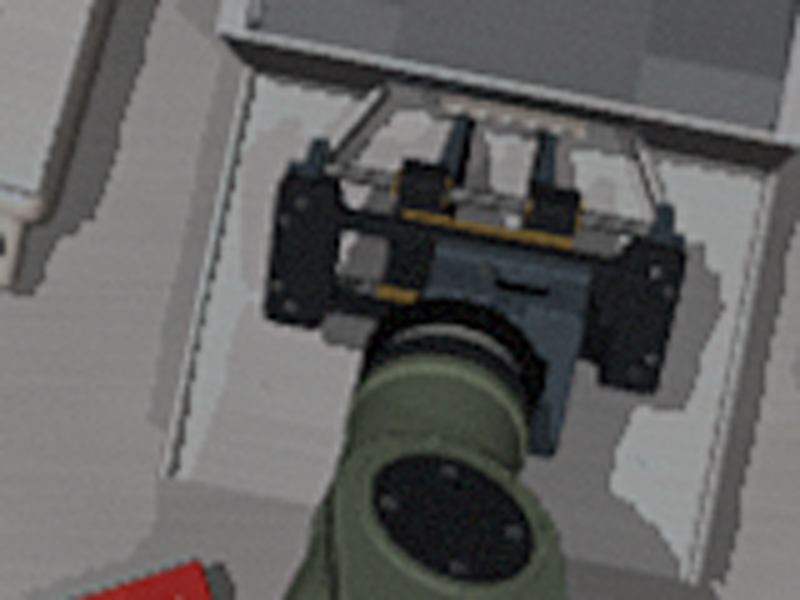

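View pics/side7.png

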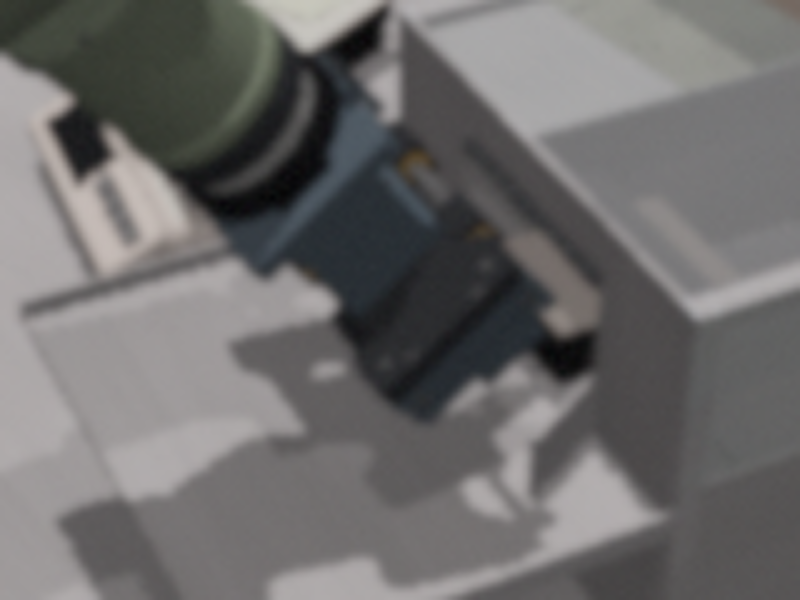

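Emit:
jog_arm([
  [[3,-0.5,0],[0,0,0],0.33],
  [[6,-1,0],[0,0,0],0.33],
  [[9,-1.6,-0.5],[0,-0.005,0],0.33],
  [[12,-2.1,-0.5],[-0.001,-0.01,0],0.33],
  [[15,-2.6,-1],[-0.001,-0.01,0],0.33],
])

```text
time_s: 9.65
ee_pos: [497.6, 60.8, 276.9]
ee_rot: [141.7, -0.5, 80.3]
force: [1.3, 0.6, -0.2]
gripper_width: 30.1
```

```bash
python3 look.py 8; python3 - <<'E'
import cv2
from workcell import imaging
for n in("top","side"):
    cv2.imwrite(f"pics/{n}8f.png",imaging.grab_frame(n)["pixels"][:,:,::-1])
E
```

```text
[ 2.9  2.8 16.9] 51.7 [-0.002  1.     0.008] [  8.8  14.7 122.3 -61.2  12.5 -14.4] [ 1.3  0.6 -0.2]
```

View pics/side8f.png

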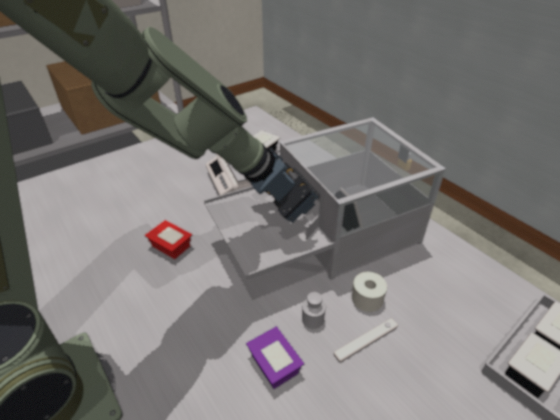

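View pics/top8f.png

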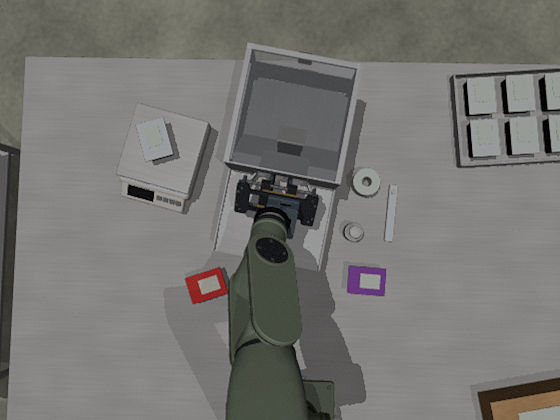

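Emit:
jog_arm([
  [[2,-0.3,0],[0,0,0],0.33],
  [[4,-0.7,0],[0,0,0],0.33],
  [[4,-0.7,0],[0,0,0],0.33],
  [[4,-0.7,0],[0,0,0],0.33],
  [[4,-0.7,0],[0,0,0],0.33],
])

```text
time_s: 10.27
ee_pos: [501.2, 60.1, 276.7]
ee_rot: [141.8, -0.5, 80.3]
force: [0.1, -0.5, -0.5]
gripper_width: 29.8
```

```bash
python3 - <<'E'
import cv2
from workcell import imaging
a=imaging.grab_frame("side")["pixels"][110:270,240:450,::-1]; cv2.imwrite("pics/side9.png",cv2.resize(a,None,fx=3.7,fy=3.7,interpolation=2))
a=imaging.grab_frame("top")["pixels"][40:200,210:380,::-1]; cv2.imwrite("pics/top9.png",cv2.resize(a,None,fx=3.7,fy=3.7,interpolation=2))
E
```

```text
(no output)
```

View pics/side9.png

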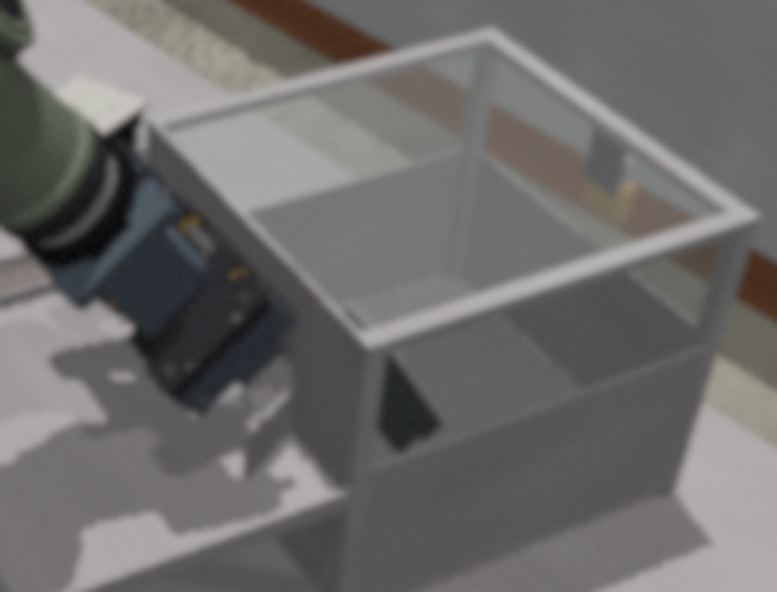

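View pics/top9.png

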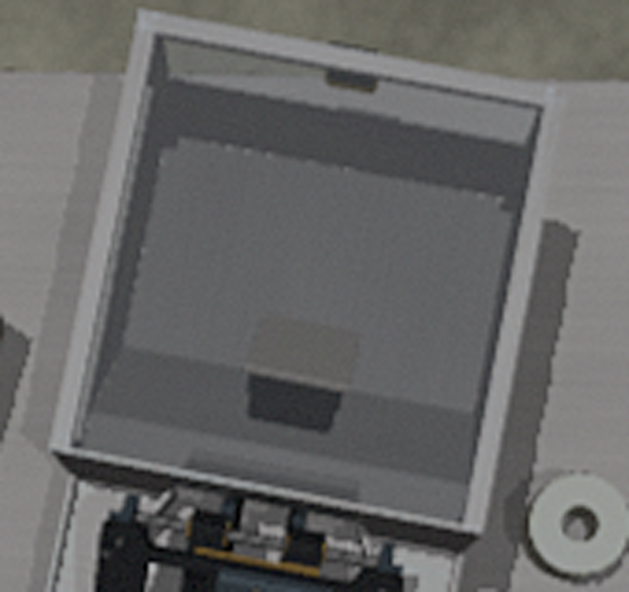

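Emit:
jog_arm([
  [[-6,1,0],[0,0,0],0.33],
  [[-12,2,0],[0,0,0],0.33],
  [[-18,3,0],[0,0,0],0.33],
  [[-24,4.1,0],[0,0,0],0.33],
  [[-30,5.2,0],[0,0,0],0.33],
])

```text
time_s: 10.78
ee_pos: [470.3, 65.4, 276.7]
ee_rot: [141.8, -0.5, 80.3]
force: [-0.1, -0.4, -1.2]
gripper_width: 29.9
```

Emit:
jog_arm([
  [[-8,1.4,0],[0,0,0],0.33],
  [[-18,3,0],[0,0,0],0.33],
  [[-30,5,1],[0,0,0],0.33],
  [[-42,7,2],[0,0,0],0.33],
  [[-54,9,3],[0,0,0],0.33],
])

```text
time_s: 11.2
ee_pos: [415.1, 74.5, 279.8]
ee_rot: [141.8, -0.5, 80.3]
force: [-0.3, -0.4, 0.7]
gripper_width: 30.0
```

```bash
python3 - <<'E'
import cv2
from h import *
from workcell import imaging,telemetry
s=telemetry.state(); print(where(s)[0],s['qpos'].round(1))
a=imaging.grab_frame("side")["pixels"][110:270,240:450,::-1]; cv2.imwrite("pics/side10.png",cv2.resize(a,None,fx=3.7,fy=3.7,interpolation=2))
a=imaging.grab_frame("top")["pixels"][40:200,210:380,::-1]; cv2.imwrite("pics/top10.png",cv2.resize(a,None,fx=3.7,fy=3.7,interpolation=2))
E
```

```text
[-80.90115369   2.34046908  19.66219734] [ 13.3   8.3 131.  -71.3  14.4  -0.6]
```

View pics/side10.png

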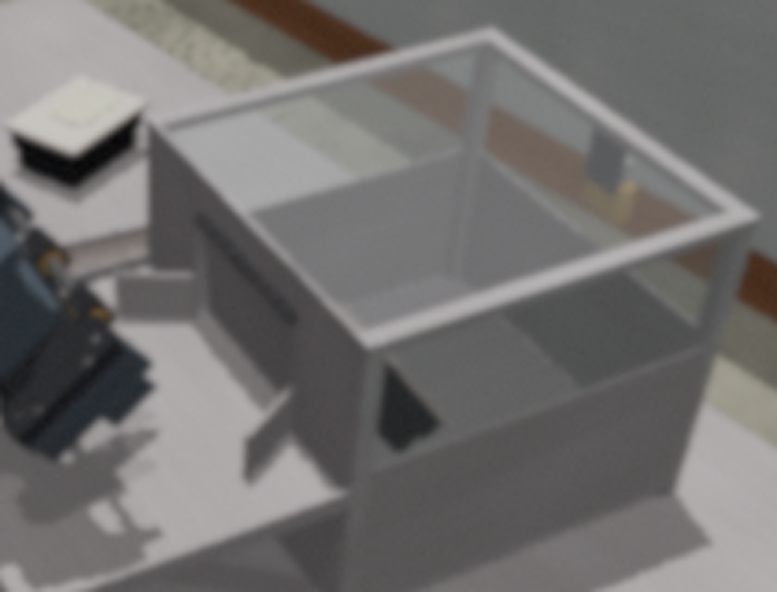

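View pics/top10.png

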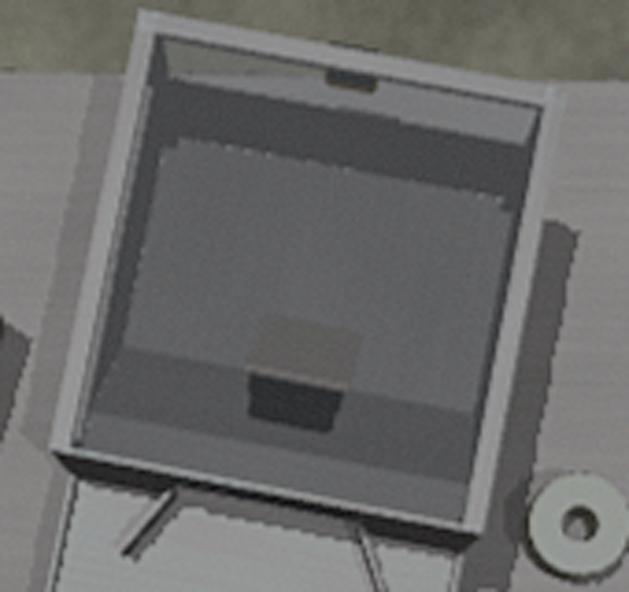

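```bash
python3 - <<'E'
from h import *
d=pickle.load(open('d0.pkl','rb')); T,S=d['top'],d['side']; p=pickle.load(open('poses.pkl','rb'))[0]
t=np.radians(55); u=np.array([np.cos(t),-np.sin(t)]); n=np.array([np.sin(t),np.cos(t)])
for name,l0 in (("slid to floor",None),):
    foot=np.array([45+94/np.tan(t),16.])
    # tray underside front end (41.5 from centre) at foot, rim front would overhang: rim front lower touches floor
    for sh in (0,-20,-30,-40):
        c=foot-u*(41.5-sh) if False else foot+u*(-41.5+sh)
        P=[]
        for (a,h) in ((47.5,42),(-47.5,42),(-41.5,0)):
            for y in (31,-39): 
                xz=c+u*a+n*h; P.append([xz[0],y,xz[1]])
        P=pose(P,p)
        print(sh,'minz',P[:,2].min().round(), ((proj(T,P)-[210,40])*3.7).round().tolist(), ((proj(S,P)-[240,110])*3.7).round().tolist())
# chute lines
P=pose([[45,100,110],[45,-100,110],[111,100,16],[111,-100,16]],p); print(((proj(T,P)-[210,40])*3.7).round().tolist())
E
```

```text
0 minz 35.0 [[264.0, 314.0], [362.0, 332.0], [248.0, 366.0], [352.0, 386.0], [240.0, 420.0], [342.0, 439.0]] [[398.0, 367.0], [456.0, 427.0], [341.0, 301.0], [401.0, 361.0], [298.0, 348.0], [355.0, 411.0]]
-20 minz 52.0 [[261.0, 324.0], [360.0, 343.0], [244.0, 378.0], [350.0, 398.0], [236.0, 432.0], [340.0, 452.0]] [[386.0, 354.0], [445.0, 414.0], [328.0, 286.0], [388.0, 346.0], [284.0, 334.0], [342.0, 397.0]]
-30 minz 60.0 [[259.0, 330.0], [359.0, 348.0], [242.0, 384.0], [349.0, 404.0], [234.0, 439.0], [338.0, 459.0]] [[380.0, 347.0], [439.0, 407.0], [321.0, 278.0], [381.0, 339.0], [278.0, 327.0], [335.0, 389.0]]
-40 minz 68.0 [[258.0, 335.0], [358.0, 354.0], [240.0, 390.0], [348.0, 411.0], [232.0, 445.0], [337.0, 465.0]] [[375.0, 340.0], [434.0, 400.0], [315.0, 270.0], [375.0, 331.0], [271.0, 319.0], [328.0, 382.0]]
[[130.0, 420.0], [430.0, 477.0], [160.0, 354.0], [435.0, 406.0]]
```

Emit:
jog_arm([
  [[0,0,12],[0.007,0.04,0],0.33],
  [[0,0,28],[0.015,0.08,0],0.33],
  [[0,0,48],[0.022,0.12,0],0.33],
  [[0,0,68],[0.03,0.16,0],0.33],
  [[0,0,90],[0.037,0.2,0],0.33],
])

```text
time_s: 11.72
ee_pos: [414.9, 72.4, 356.2]
ee_rot: [152.2, 0.2, 79.6]
force: [0.2, -2.3, -0.0]
gripper_width: 30.2
```

Emit:
jog_arm([
  [[-5,0,20],[0,0.02,0],0.33],
  [[-10,0,40],[0,0.04,0],0.33],
  [[-15,0,50],[0,0.05,0],0.33],
  [[-15,0,55],[0,0.05,0],0.33],
  [[-15,0,55],[0,0.05,0],0.33],
])

```text
time_s: 12.13
ee_pos: [400.2, 72.4, 412.4]
ee_rot: [154.9, 0.6, 79.7]
force: [0.7, -0.2, -0.6]
gripper_width: 30.0
```

Emit:
jog_arm([
  [[0,0,0],[0,0,0],0.33],
  [[0,0,0],[0,0,0],0.33],
  [[0,0,0],[0,0,0],0.33],
  [[0,0,0],[0,0,0],0.33],
  [[0,0,0],[0,0,0],0.33],
])

```text
time_s: 12.55
ee_pos: [400.3, 72.4, 411.8]
ee_rot: [154.9, 0.6, 79.6]
force: [-0.2, -0.4, -0.5]
gripper_width: 29.9
```

```bash
python3 - <<'E'
import cv2
from h import *
from workcell import imaging,telemetry
s=telemetry.state(); print(where(s)[0],s['qpos'].round(1),s['qvel'].round(1))
for n in("side","top"): cv2.imwrite(f"pics/{n}11.png",imaging.grab_frame(n)["pixels"][:,:,::-1])
E
```

```text
[-132.3692844    -6.40535495  128.81870905] [ 12.1  -2.2 115.6 -14.2  44.3 -59.4] [ 0.  -0.1 -0.3 -0.   0.1 -0. ]
```

View pics/side11.png

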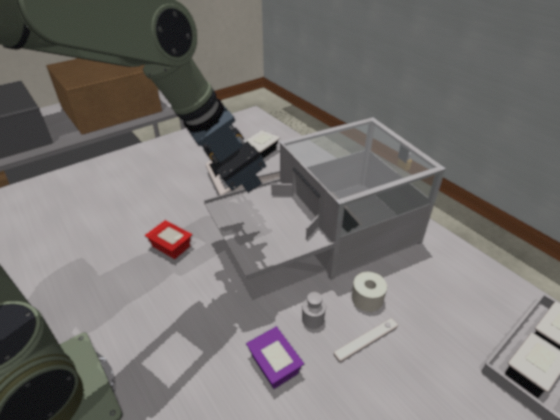

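View pics/top11.png

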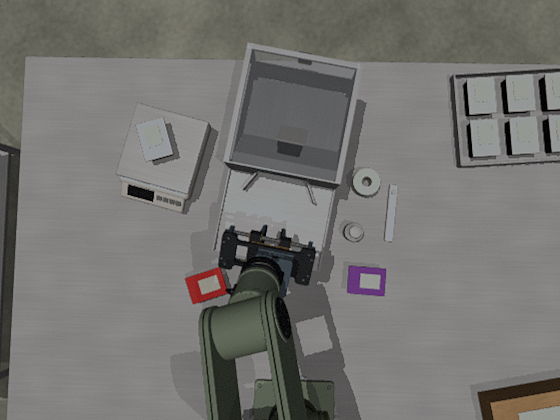

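The pack rests at the foot of the chute, in the top view at about (291,142). The flap is shut, the shelf is empty, and the other items look unmoved. The arm is clear and still, so I am handing in the job.

```bash
python3 -c "
from workcell import env; print(env.job_done())"
```

```text
the job is handed in; nothing more can be done
None
```

The failed pack is down the chute and the flap has swung shut behind it. I handed the job in at about 12.6 s of robot time.

**How it went:** I pushed with two parted fingertips against the pack's rear face. That squared it up from about -8° to -2.6° and brought it towards the middle as it slid flat to the opening. I pushed its rear end roughly 15–20 mm past the front wall, saw it on the chute, then drew the fingers straight back out and raised the arm clear. The tool force never read above about 3 N.

**Last checks:**
- **Pack:** its place in the side and top pictures fits one that has slid to the foot of the chute, to within a few mm. It leans on the slope there and did not move between pictures.
- **Flap and shelf:** the flap is shut and the shelf is empty.
- **Other items:** the weight, labels, test stick, good pack and both look-alikes look unmoved. I judged that by eye from the pictures.

**What did not go to plan:** my first gripper orientation ran the last joint up against its range limit (146.4° of 146.56°). I turned the tool half a turn in free air before touching anything. No check failed or disagreed.

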